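# Build up a lens stand on the optics bench

### The job

Build the lens stand on the round base with the upright pin, moving one part at a time: first the tall riser ring over the pin, then the cup-shaped lens cell, open side up and centred on the riser, then the lens holder, upright inside the cell, and last the dust cap over the top of the lens holder. Set the lens holder down rather than dropping it, and leave the spare ring, the tape roll, the tray and the vial where they are.

Things in the scene. Friction and masses are not known exactly. Their poses are not given: they have to be found in the camera images.
- round_base: The target: round bright steel base plate, 80 mm dia, 12 mm high, fixed to the bench, with an upright dark steel pin in its middle (16 mm dia, rising 20 mm above the plate's top, tapered tip). Origin: centre of the underside; z up.
- riser: Tall plain aluminium riser ring, loose, outer dia 58 mm, straight bore 30 mm right through, 25 mm high, about 250 g. Lies flat. Origin: centre of the underside; z along the bore, up.
- cell: Lens cell, loose: shallow grey painted round cup, outer dia 60 mm, inner dia 52 mm, 22 mm high, floor 6 mm thick (so 16 mm deep), flat underside without a hole, about 90 g. Stands open side up. Origin: centre of the underside; z up.
- lens: Lens holder, loose: aluminium, a flange of 42 mm dia and 8 mm thick at the foot and above it a straight tube of 30 mm dia, with a black rim and glass on top; 46 mm high overall, about 120 g. Solid inside. Stands upright on its flange. Origin: centre of the flange's underside; z up.
- cap: Dust cap, loose: white plastic inverted cup, outer dia 46 mm, inner dia 40 mm, 24 mm high, its top 4 mm thick (so 20 mm deep inside), about 40 g. Lies mouth down. Its inside top comes to rest on the top of the lens holder. Origin: centre of the lower (open) rim; z up, towards the closed top.
- square_base: Not to be used: square steel base plate 80 x 80 mm, 12 mm high, four dark screw holes, no pin, fixed to the bench. Origin: centre of the underside; x and y along its sides.
- spare: Not to be used: low, small spare aluminium ring, loose, outer dia 44 mm, bore 24 mm, 10 mm high. Origin: centre of the underside.
- tape: Bystander: roll of pale paper tape lying flat, loose, outer dia 84 mm, bore 68 mm, 18 mm high. Origin: centre of the underside.
- tray: Bystander: empty white plastic screw tray, rectangular and open, loose, 70 x 50 mm, 16 mm high. Origin: centre of the underside; x along its long side.
- vial: Bystander: small upright amber vial with a steel cap, loose, 28 mm dia, 38 mm high. Origin: centre of the underside.
There are look-alikes about, which are no part of the job. Leave any brown look-alike of the cap alone. Leave any purple look-alike of the riser alone.

How it is judged:
On the way, in this order (a step that is already met when the one before it is completed fails the run):
1. the riser ring is over the pin, flat on the round base (z of riser in the frame of round_base between 0.009 and 0.015 m and horizontal distance between riser and round_base below 0.01 m and angle between riser's own z axis and vertical below 0.1 rad), for 0.2 s.
2. the lens cell stands on the riser (all of step 1 and z of cell in the frame of riser between 0.022 and 0.028 m and horizontal distance between cell and riser below 0.01 m and angle between cell's own z axis and vertical below 0.1 rad), for 0.2 s.
3. the lens holder stands in the cell (all of step 2 and z of lens in the frame of cell between 0.003 and 0.009 m and horizontal distance between lens and cell below 0.008 m and angle between lens's own z axis and vertical below 0.1 rad), for 0.2 s.
4. the dust cap sits on the lens holder (all of step 3 and z of cap in the frame of lens between 0.023 and 0.029 m and horizontal distance between cap and lens below 0.008 m and angle between cap's own z axis and vertical below 0.1 rad), for 0.2 s.
At the end, for the whole second after the job is handed in: Riser flat on the round base, cell flat on the riser (centres within 10 mm), lens holder on the cell's floor and cap on the lens holder's top (centres within 8 mm); each within 3 mm of its seated height, upright within 0.1 rad, at rest (all of step 4 and linear speed of each of riser, cell, lens, cap below 0.02 m/s); the robot touches nothing.
It fails at once if a bystander (spare ring, tape roll, tray or vial) is moved by more than 25 mm (distance of any of spare, tape, tray, vial from where it was at the start of the episode above 0.025 m).
It fails at once if the lens holder is dropped (moves faster than 0.6 m/s while not held) (linear speed of lens above 0.6 m/s and contact force between lens and the fingers below 0.05 N).
It also fails if it takes over 112 s, if anything falls off the work surface, if the arm or the gripper's body presses on something with over 40 N, if the wrist force passes 120 N, or if a joint passes its speed limit or range.

### The arm

A 6-joint arm with a two-finger parallel gripper is mounted at the origin on the work surface. World frame = base frame: x ahead of the robot, y to its left, z up, the work surface at z = 0. Lengths are in m, angles in rad, forces in N, time in s.
With the tool pointing down it reaches from about 0.275 to 0.85 m from the base axis. Payload 19 kg.
Tool frame: the origin (TCP) lies at the very end of the fingers, on their centre line; the grasp point (between the pads) lies 19 mm behind it (grasp_offset is the distance from the TCP to the grasp point, in m); z points along the fingers, y is the line along which they close (so a half turn about z gives the same grasp; the last joint's range is limited). The gripper opens to 85 mm and grips with 20 to 120 N. Pads are 22 mm wide; open, the fingers measure 114 mm over their backs; the gripper's body (76 mm by 85 mm) begins 54 mm behind the grasp point. The pads swing forward as they close: fully open they stand 13 mm farther back than shut.
Start: joints at [1.048, 0.15, 1.437, -0, 1.554, -0.134], TCP at [0.218, 0.532, 0.231] pointing down, gripper open.
Joint ranges: [-2.8, 2.8], [-0.68, 2.1], [0.12, 2.68], [-1.39, 4.53], [0.16, 2.79], [-2.81, 2.81]. Speed limits (rad/s): [1.89, 1.89, 2.22, 3.01, 3.01, 3.01].

### API

Orientations are given as a 3x3 rotation matrix whose columns are the frame's x, y, z axes.
In Python, from bench import observe, capture, camera_model, hand_in, grasp_offset gives the robot as it stands. The module is installed in compiled form; this text tells all that it offers.
- The arm moves only by the tool servo_tool, never from a script. Its argument "series" is one flat list of numbers, 6 for each row, row after row: the shift along the tool's x, y, z normalised to -1 to 1, where 1 is 20 cm, then the turn, a rotation vector about the tool's x, y, z normalised to -1 to 1, where 1 is pi rad. A call has 1 to 12 rows; each row is the pose to reach, as a shift and turn from the pose commanded when the call began, along the tool's axes at that moment, turning the shorter way round; what a row does not reach only later rows make up. A row lasts 1/8 s, in which the tool goes at most 62.5 mm and 10.7 degrees, less where a joint would pass 70% of its speed; a pose out of reach is approached as far as the arm can. A call with a number of a shift or a turn outside -1 to 1 is refused whole. A call with a gripper value outside its range is refused whole. "grip" is the finger opening in mm, from 0 to 85.4, set as the call begins (left out, the last holds). The fingers move at their own pace and stop on an object; "force" is the grip in N (left out, the last holds). Time passes only in rows, so rows that repeat a pose let the fingers close. It gives the time, the measured TCP pose, the force, the opening and the grip force at its end, in the units of the state.
- observe(): the state, without advancing time (a new reading comes with each control period).
- capture(name): name is "scene" or "top"; returns (picture, depth): 420x560x3 uint8, red, green, blue; 420x560 float32, m along the optical axis (not along the pixel's ray), 0 where there is no reading.
- camera_model(name): a dict with "fx", "fy", "cx", "cy" (pixels), "pose" (4x4, takes a point from camera to world coordinates). Camera axes: x right, y down, z forward; pixel columns grow to the right and rows downward; lengths in m; the calibration is good to about 2 mm. A picture is of the moment at which its call begins. camera_model takes no time and is no camera call.
- hand_in(): hands the job in; it is judged then, once.
The state is a dict: "time": time; "qpos": joint angles; "dq": joint speeds; "joint_efforts": joint torques, N m; "ee_pos": TCP position; "ee_rot": TCP orientation; "ft_force": force on the tool from outside, world axes, zero at the start; "wrist_torque": the same for the moment, N m; "grip_width": finger opening in m; "grasp_force": force on a finger pad.
Only numpy, scipy, OpenCV 4.12 (cv2) and the standard library are available. Lean on these libraries where they do the work, as an engineer would, in place of code of your own. Each camera call takes 0.05 s, during which the arm holds its last target. There are 200 camera calls.

## Working session

There is one attempt and no reset: what is moved stays moved. The work goes in short steps, Python scripts to look and compute and a tool call to move; the robot and the scene stay as the last step left them, time stands still between calls to the robot, and variables do not carry over. Pictures are saved under pics/ and viewed, at most 14 in all, crops included, and the job is handed in when it is done.

Besides the shell and the picture viewer there is one more tool, called after ">>>" as name(argument=value, ...), one argument or row to a line, values as JSON. servo_tool: Moves the arm, as the interface text tells. Scaled input: -1 to 1 covers 20 cm each way for a shift and pi rad each way for a turn. Its arguments: {"type":"object","properties":{"series":{"type":"array"},"grip":{"type":"number"},"force":{"type":"number"}},"required":["series"]}

```bash
mkdir -p pics; python3 - <<'E'
from bench import *
import cv2,numpy as np
np.set_printoptions(precision=4,suppress=True)
s=observe();print(s['time'],s['ee_pos'],s['ee_rot'],grasp_offset)
for n in("scene","top"):
    p,d=capture(n);np.savez(f'{n}0.npz',p=p,d=d)
    cv2.imwrite(f'pics/{n}0.png',p[...,::-1]);print(n,camera_model(n))
E
```

```text
0.0 [0.2179 0.5319 0.2307] [[-0.9254  0.3791 -0.0006]
 [ 0.3791  0.9254 -0.001 ]
 [ 0.0002 -0.0012 -1.    ]] 0.0187
scene {'fx': 515.5290664302405, 'fy': 515.5290664302405, 'cx': 280.55007573241505, 'cy': 213.75858015001526, 'pose': array([[ 0.551 ,  0.5193, -0.6533,  1.1774],
       [ 0.8345, -0.3352,  0.4374, -0.445 ],
       [ 0.0082, -0.7861, -0.618 ,  0.6647],
       [ 0.    ,  0.    ,  0.    ,  1.    ]])}
top {'fx': 544.8950736818988, 'fy': 544.8950736818988, 'cx': 283.90033602696565, 'cy': 213.95749763400548, 'pose': array([[ 0.0698, -0.9735,  0.2178,  0.2435],
       [-0.9976, -0.069 ,  0.0114, -0.0084],
       [ 0.0039, -0.218 , -0.9759,  1.3212],
       [ 0.    ,  0.    ,  0.    ,  1.    ]])}
```

View pics/scene0.png

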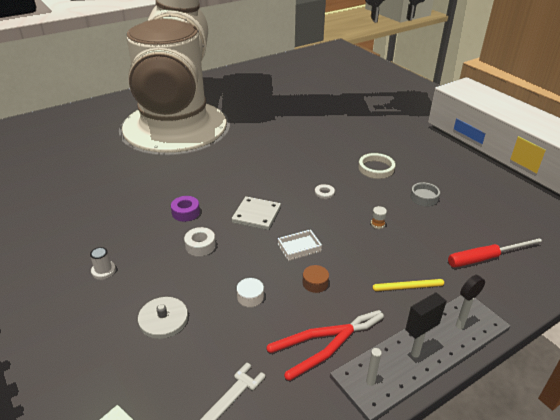

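View pics/top0.png

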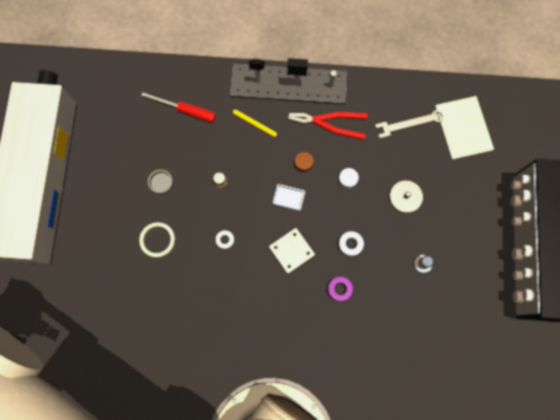

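The scene view shows the riser at (200,241), lens at (102,262), round base at (162,316), cap at (250,292) and cell at (426,193). In the top view they are at (351,243), (424,264), (407,196), (349,177) and (160,181). The purple ring and the brown cap are the decoys.

```bash
cat > h.py <<'E'
from bench import *
import cv2,numpy as np
np.set_printoptions(precision=4,suppress=True)
def cloud(n,d):
    c=camera_model(n);v,u=np.indices(d.shape)
    P=np.stack([(u-c['cx'])/c['fx']*d,(v-c['cy'])/c['fy']*d,d],-1)
    return P@c['pose'][:3,:3].T+c['pose'][:3,3]
def ray(n,uv):
    c=camera_model(n);r=c['pose'][:3,:3]@[(uv[0]-c['cx'])/c['fx'],(uv[1]-c['cy'])/c['fy'],1]
    return c['pose'][:3,3],r/np.linalg.norm(r)
def plane(n,uv,z):
    o,r=ray(n,uv);return o+r*(z-o[2])/r[2]
def cross(a,b):
    (o1,r1),(o2,r2)=ray("scene",a),ray("top",b)
    t=np.linalg.lstsq(np.c_[r1,-r2],o2-o1,rcond=None)[0]
    p,q=o1+t[0]*r1,o2+t[1]*r2
    return (p+q)/2,np.linalg.norm(p-q)
def blob(p,uv,thr=75):
    g=p.max(2);m=(g>thr).astype(np.uint8)
    k,L,st,ce=cv2.connectedComponentsWithStats(m)
    u,v=uv;w=L[v-6:v+7,u-6:u+7];w=w[w>0];l=np.bincount(w).argmax()
    return L==l
E
python3 - <<'E'
from h import *
I={n:np.load(n+'0.npz') for n in('scene','top')}
C={n:cloud(n,I[n]['d']) for n in I}
O=dict(riser=((200,241),(351,243)),cell=((426,193),(160,181)),lens=((102,262),(424,264)),cap=((250,292),(349,177)),base=((162,316),(407,196)),vial=((378,217),(219,180)),tray=((299,244),(289,197)))
for k,(a,b) in O.items():
    print(k,'two-view',*cross(a,b))
    for n,uv in(('scene',a),('top',b)):
        try:m=blob(I[n]['p'],uv)
        except Exception as e: print(n,e);continue
        m=cv2.dilate(m.astype(np.uint8),np.ones((3,3)))>0
        m&=I[n]['d']>0
        P=C[n][m];zt=np.percentile(P[:,2],95);T=P[P[:,2]>zt-.004]
        (c,r)=cv2.minEnclosingCircle(T[:,:2].astype(np.float32))
        print('  ',n,len(P),'ztop',zt,'circ',np.array(c),'dia',2*r,'med z table',np.percentile(P[:,2],3))
E
```

```text
riser two-view [ 0.475  -0.1603  0.013 ] 0.001491831691630663
   scene 214312 ztop 0.13999333076963205 circ [-0.1357  0.4779] dia 1.7146799564361572 med z table -0.207480547007968
   top 759 ztop 0.02777830032827555 circ [ 0.4735 -0.1583] dia 0.0577605701982975 med z table -0.004173161612262986
cell two-view [0.5979 0.3211 0.0124] 0.0008156566812812056
   scene 214312 ztop 0.13999333076963205 circ [-0.1357  0.4779] dia 1.7146799564361572 med z table -0.207480547007968
   top 724 ztop 0.022859397313615103 circ [0.5959 0.3198] dia 0.06093719229102135 med z table -0.0037995176784262432
lens two-view [ 0.4354 -0.3369  0.0175] 0.0021055136484756437
   scene 214312 ztop 0.13999333076963205 circ [-0.1357  0.4779] dia 1.7146799564361572 med z table -0.207480547007968
   top 3341 ztop 0.01627695556427322 circ [ 0.4382 -0.3358] dia 0.039811354130506516 med z table -0.005412844764381442
cap two-view [ 0.6414 -0.1482  0.0137] 0.0013872927038772087
   scene 214312 ztop 0.13999333076963205 circ [-0.1357  0.4779] dia 1.7146799564361572 med z table -0.207480547007968
   top 557 ztop 0.02673366233170
[... 276 characters left out ...]
0 ztop 0.016519192964127415 circ [ 0.603  -0.2905] dia 0.07905034720897675 med z table -0.003951043908216481
vial two-view [0.6089 0.1733 0.0174] 0.0009868503826297606
   scene 214312 ztop 0.13999333076963205 circ [-0.1357  0.4779] dia 1.7146799564361572 med z table -0.207480547007968
   top 323 ztop 0.03997897398113519 circ [0.6095 0.1732] dia 0.026318499818444252 med z table -0.004387769585930208
tray two-view [ 0.5806 -0.0025  0.008 ] 0.0006353730437597584
   scene 214312 ztop 0.13999333076963205 circ [-0.1357  0.4779] dia 1.7146799564361572 med z table -0.207480547007968
   top 1023 ztop 0.015736171741267464 circ [ 0.5797 -0.0003] dia 0.08387883752584457 med z table -0.004472723172517465
```

```bash
python3 - <<'E'
from h import *
I={n:np.load(n+'0.npz') for n in('scene','top')}
C={n:cloud(n,I[n]['d']) for n in I}
O=dict(riser=(.4735,-.1583,.025),cell=(.5959,.3198,.022),lens=(.4365,-.3365,.046),cap=(.6387,-.1448,.024),base=(.603,-.2925,.012))
for k,(x,y,h) in O.items():
  for n in I:
    P=C[n];R=np.hypot(P[...,0]-x,P[...,1]-y)
    ok=(I[n]['d']>0)&(R<.05)
    tb=np.median(P[ok&(R>.045)][:,2])
    if k!='base':
        T=P[ok&(abs(P[...,2]-tb-h)<.005)]
    else: T=P[ok&(abs(P[...,2]-tb-h)<.005)]
    z=np.median(T[:,2])
    # outline: contour of the top-face mask cast onto plane at measured height
    m=(ok&(abs(P[...,2]-tb-h)<.005)).astype(np.uint8)
    c=max(cv2.findContours(m,cv2.RETR_EXTERNAL,cv2.CHAIN_APPROX_NONE)[0],key=len)[:,0]
    Q=np.array([plane(n,q,z)[:2] for q in c],np.float32)
    e=cv2.fitEllipse(Q*1000) if len(Q)>5 else None
    cc,r=cv2.minEnclosingCircle(Q)
    print(k,n,len(T),'table',tb,'z',z,'ell',np.array(e[0]),np.array(e[1]),'minc',np.array(cc)*1000,2000*r)
    if k=='base':
        T=P[ok&(P[...,2]-tb>.026)&(R<.02)]; print('  pin',len(T),np.median(T,0) if len(T) else '')
E
```

```text
riser scene 416 table -0.0013503861250921956 z 0.023274162455340253 ell [ 476.0175 -160.9113] [56.1751 60.3211] minc [ 476.8905 -160.7655] 63.77623975276947
riser top 314 table 0.0002407206066361578 z 0.02452227174976329 ell [ 473.6594 -158.4658] [55.3346 55.7261] minc [ 473.3239 -158.0414] 58.295030146837234
cell scene 181 table -0.0012257825277905976 z 0.019579549893194215 ell [596.685  318.6659] [59.337  62.0406] minc [596.7007 318.4295] 64.96840715408325
cell top 120 table 5.498377973600643e-05 z 0.02162154192049015 ell [595.5877 320.7071] [54.1947 55.602 ] minc [596.0037 320.3618] 59.98699367046356
lens scene 188 table -0.0015764401503691183 z 0.04457924514555017 ell [ 441.3679 -338.0664] [29.4363 33.6335] minc [ 441.7061 -337.8671] 35.997550934553146
lens top 133 table -0.0006060640196363654 z 0.04557345093369447 ell [ 439.1002 -336.6719] [28.0498 29.8784] minc [ 438.6688 -336.568 ] 31.4926840364933
cap scene 451 table -0.0010902335439972877 z 0.02252804193375013 ell [ 640.389  -147.3063] [44.2619 47.959 ] minc [ 640.9953 -147.9361] 50.810959190130234
cap top 248 table -0.0004768087731614745 z 0.02331056224271799 ell [ 638.5802 -145.0773] [43.5496 44.9009] minc [ 638.2736 -145.4284] 47.05562815070152
base scene 1424 table -0.001165932536641101 z 0.010626450079056382 ell [ 605.3769 -292.8773] [78.4651 81.3272] minc [ 605.5216 -294.0604] 84.21669155359268
  pin 45 [ 0.6078 -0.2941  0.0283]
base top 709 table -0.00019899327089367702 z 0.011724279425038064 ell [ 603.3898 -291.1403] [76.7116 78.323 ] minc [ 602.8847 -290.4328] 81.66833221912384
  pin 18 [ 0.6034 -0.2894  0.0301]
```

>>> servo_tool(
  series=[-0.83, -0.9, 0, 0, 0, 0, -0.83, -0.9, 0, 0, 0, 0, -0.83, -0.9, 0, 0, 0, 0, -0.83, -0.9, 0, 0, 0, 0, -0.83, -0.9, 0, 0, 0, 0],
  grip=80,
  force=40,
)

```text
time: 0.72
ee_pos: [0.3045, 0.2998, 0.2314]
ee_rot: [[-0.924, 0.383, 0.001], [0.383, 0.924, -0.0], [-0.001, 0.0, -1.0]]
ft_force: [-0.9, -0.1, 0.2]
grip_width: 0.0799
grasp_force: 0.0
```

>>> servo_tool(
  series=[-0.83, -0.9, 0, 0, 0, 0, -0.83, -0.9, 0, 0, 0, 0, -0.83, -0.9, 0, 0, 0, 0, -0.83, -0.9, 0, 0, 0, 0, -0.83, -0.9, 0, 0, 0, 0],
)

```text
time: 1.35
ee_pos: [0.3897, 0.0703, 0.231]
ee_rot: [[-0.923, 0.384, -0.001], [0.384, 0.923, -0.0], [0.0, -0.001, -1.0]]
ft_force: [0.1, -0.2, -1.5]
grip_width: 0.0796
grasp_force: 0.0
```

>>> servo_tool(
  series=[-0.83, -0.9, 0.5, 0, 0, 0, -0.83, -0.9, 0.5, 0, 0, 0, -0.83, -0.9, 0.5, 0, 0, 0, -0.83, -0.9, 0.5, 0, 0, 0, -0.83, -0.9, 0.5, 0, 0, 0, -0.83, -0.9, 0.5, 0, 0, 0],
)

```text
time: 2.1
ee_pos: [0.4743, -0.1556, 0.1307]
ee_rot: [[-0.925, 0.379, -0.001], [0.379, 0.925, 0.001], [0.002, 0.0, -1.0]]
ft_force: [0.5, 1.4, 0.7]
grip_width: 0.0802
grasp_force: 0.0
```

```bash
cat >> h.py <<'E'
T=dict(riser=(.4748,-.1597),cell=(.5961,.3197),lens=(.4402,-.3374),cap=(.6395,-.1462),base=(.6044,-.292))
def go(xy,z):
    s=observe();d=np.r_[T[xy] if isinstance(xy,str) else xy,z]-s['ee_pos']
    print('t',s['time'],'ee',s['ee_pos'],'q',s['qpos'],'units',s['ee_rot'].T@d/.2,'w',s['grip_width'],'gf',s['grasp_force'],s['ft_force'])
    return s
E
python3 -c "
from h import *
s=go('riser',.004);print(s['ee_rot'])"
```

```text
t 2.1 ee [ 0.4743 -0.1556  0.1307] q [-0.4716  0.0508  1.754   0.0002  1.3385 -1.6537] units [-0.0112 -0.0182  0.6336] w 0.08021940354477292 gf 0.0 [0.4823 1.4235 0.6715]
[[-0.9254  0.3791 -0.0014]
 [ 0.3791  0.9254  0.0009]
 [ 0.0016  0.0003 -1.    ]]
```

>>> servo_tool(
  series=[-0.01, -0.018, 0.4, 0, 0, 0, -0.01, -0.018, 0.55, 0, 0, 0, -0.01, -0.018, 0.63, 0, 0, 0, -0.01, -0.018, 0.63, 0, 0, 0, -0.01, -0.018, 0.63, 0, 0, 0],
)

```text
time: 2.72
ee_pos: [0.4757, -0.1606, 0.0074]
ee_rot: [[-0.926, 0.379, 0.003], [0.379, 0.926, -0.001], [-0.003, -0.0, -1.0]]
ft_force: [-0.4, 0.7, 0.6]
grip_width: 0.08
grasp_force: 0.0
```

>>> servo_tool(
  series=[0, 0, 0, 0, 0, 0, 0, 0, 0, 0, 0, 0, 0, 0, 0, 0, 0, 0, 0, 0, 0, 0, 0, 0],
  grip=50,
)

```text
time: 3.22
ee_pos: [0.4753, -0.1609, 0.007]
ee_rot: [[-0.925, 0.379, 0.002], [0.379, 0.925, -0.001], [-0.002, -0.0, -1.0]]
ft_force: [-5.4, 2.5, 17.3]
grip_width: 0.0568
grasp_force: 39.0
```

```bash
python3 -c "
from h import *
go('base',.1)"
```

```text
t 3.225 ee [ 0.4753 -0.1609  0.007 ] q [-0.4801  0.1894  1.8785  0.      1.0716 -1.6618] units [-0.847  -0.3617 -0.463 ] w 0.056838317784835876 gf 38.98758050054312 [-5.362   2.4844 17.2833]
```

>>> servo_tool(
  series=[0, 0, -0.2, 0, 0, 0, 0, 0, -0.35, 0, 0, 0, -0.4, -0.18, -0.35, 0, 0, 0, -0.7, -0.3, -0.35, 0, 0, 0, -0.845, -0.36, -0.35, 0, 0, 0, -0.845, -0.36, -0.35, 0, 0, 0, -0.845, -0.36, -0.35, 0, 0, 0],
)

```text
time: 4.1
ee_pos: [0.6033, -0.291, 0.075]
ee_rot: [[-0.925, 0.379, -0.001], [0.379, 0.925, 0.001], [0.001, 0.0, -1.0]]
ft_force: [0.8, -0.1, -2.6]
grip_width: 0.0562
grasp_force: 44.9
```

```bash
python3 - <<'E'
from h import *
s=go('base',.019);p,d=capture('scene')
P=cloud('scene',d)
cv2.imwrite('pics/a1.png',cv2.resize(p[180:400,40:340,::-1],None,fx=2,fy=2))
E
```

```text
t 4.1 ee [ 0.6033 -0.291   0.075 ] q [-0.5644  0.4344  1.3958  0.      1.3124 -1.7461] units [-0.0074 -0.0026  0.2802] w 0.0562394054450089 gf 44.94495179504156 [ 0.7956 -0.088  -2.5858]
```

View pics/a1.png

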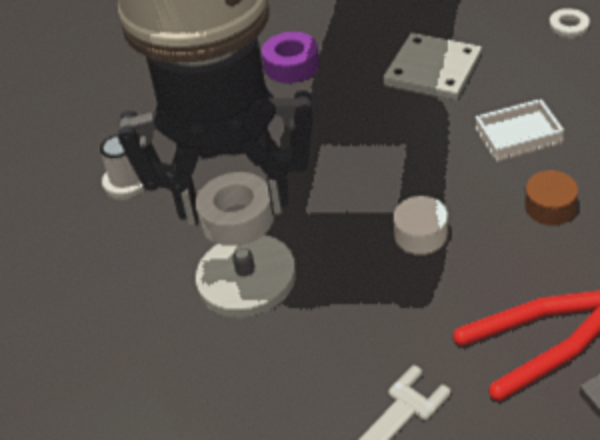

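The riser is held level above the pin, with its ring at crop pixel (234,200) and the pin at (243,262). I'll lower it now.

>>> servo_tool(
  series=[-0.005, 0, 0.15, 0, 0, 0, -0.005, 0, 0.25, 0, 0, 0, -0.005, 0, 0.27, 0, 0, 0, -0.005, 0, 0.28, 0, 0, 0, -0.005, 0, 0.28, 0, 0, 0],
)

```text
time: 4.78
ee_pos: [0.6049, -0.2918, 0.0202]
ee_rot: [[-0.925, 0.379, 0.001], [0.379, 0.925, -0.001], [-0.001, -0.0, -1.0]]
ft_force: [-0.5, -0.8, -2.1]
grip_width: 0.0567
grasp_force: 44.9
```

>>> servo_tool(
  series=[0, 0, 0.005, 0, 0, 0, 0, 0, 0.008, 0, 0, 0, 0, 0, 0.008, 0, 0, 0],
)

```text
time: 5.15
ee_pos: [0.6049, -0.2918, 0.0192]
ee_rot: [[-0.925, 0.379, 0.001], [0.379, 0.925, -0.001], [-0.001, -0.0, -1.0]]
ft_force: [-3.8, 2.4, 9.9]
grip_width: 0.0564
grasp_force: 46.1
```

>>> servo_tool(
  series=[0, 0, 0, 0, 0, 0, 0, 0, 0, 0, 0, 0, 0, 0, -0.1, 0, 0, 0, 0, 0, -0.4, 0, 0, 0, 0, 0, -0.6, 0, 0, 0, 0, 0, -0.6, 0, 0, 0],
  grip=80,
)

```text
time: 5.9
ee_pos: [0.6059, -0.2924, 0.1432]
ee_rot: [[-0.925, 0.379, 0.006], [0.379, 0.925, -0.004], [-0.007, -0.001, -1.0]]
ft_force: [0.7, -0.1, -0.6]
grip_width: 0.08
grasp_force: 0.0
```

```bash
python3 - <<'E'
from h import *
go('cell',.14)
E
```

```text
t 5.9 ee [ 0.6059 -0.2924  0.1432] q [-0.5639  0.3878  1.318  -0.0001  1.4287 -1.746 ] units [1.2055 2.8135 0.0036] w 0.07997227411473194 gf 0.0 [ 0.6533 -0.0727 -0.5747]
```

>>> servo_tool(
  series=[0.4, 0.938, 0, 0, 0, 0, 0.4, 0.938, 0, 0, 0, 0, 0.4, 0.938, 0, 0, 0, 0, 0.4, 0.938, 0, 0, 0, 0, 0.4, 0.938, 0, 0, 0, 0],
)

```text
time: 6.52
ee_pos: [0.6017, -0.0869, 0.138]
ee_rot: [[-0.926, 0.378, 0.0], [0.378, 0.926, -0.0], [-0.0, -0.0, -1.0]]
ft_force: [-0.2, -0.6, -0.4]
grip_width: 0.0797
grasp_force: 0.0
```

```bash
python3 - <<'E'
from h import *
go('cell',.14)
for n in('scene','top'):
    p,d=capture(n);P=cloud(n,d);x,y=T['base'];R=np.hypot(P[...,0]-x,P[...,1]-y)
    m=((d>0)&(R<.06)&(abs(P[...,2]-.036)<.005)).astype(np.uint8)
    z=np.median(P[m>0][:,2])
    c=max(cv2.findContours(m,cv2.RETR_EXTERNAL,cv2.CHAIN_APPROX_NONE)[0],key=len)[:,0]
    Q=np.array([plane(n,q,z)[:2] for q in c],np.float32)
    print(n,z,cv2.fitEllipse(Q*1000))
E
```

```text
t 6.525 ee [ 0.6017 -0.0869  0.138 ] q [-0.27    0.2648  1.4907 -0.0003  1.3859 -1.4536] units [ 0.7935  1.872  -0.0107] w 0.07970677602737822 gf 0.0 [-0.2498 -0.5724 -0.3653]
scene 0.03537818585035635 ((604.793212890625, -291.1700439453125), (56.48533248901367, 58.42453384399414), 71.8288345336914)
top 0.03642554199408421 ((603.0416870117188, -289.123779296875), (54.475685119628906, 56.722896575927734), 62.36355972290039)
```

>>> servo_tool(
  series=[0.4, 0.936, 0, 0, 0, 0, 0.4, 0.936, 0, 0, 0, 0, 0.4, 0.936, 0, 0, 0, 0, 0.4, 0.936, 0, 0, 0, 0, 0.4, 0.936, 0, 0, 0, 0],
)

```text
time: 7.25
ee_pos: [0.5989, 0.1155, 0.1375]
ee_rot: [[-0.925, 0.379, -0.0], [0.379, 0.925, -0.0], [0.0, -0.001, -1.0]]
ft_force: [1.2, -0.1, -0.9]
grip_width: 0.08
grasp_force: 0.0
```

>>> servo_tool(
  series=[0.394, 0.936, 0, 0, 0, 0, 0.394, 0.936, 0.2, 0, 0, 0, 0.394, 0.936, 0.3, 0, 0, 0, 0.394, 0.936, 0.4, 0, 0, 0, 0.394, 0.936, 0.4, 0, 0, 0, 0.394, 0.936, 0.4, 0, 0, 0],
)

```text
time: 8.0
ee_pos: [0.5978, 0.3171, 0.0584]
ee_rot: [[-0.925, 0.381, 0.001], [0.381, 0.925, -0.0], [-0.001, -0.0, -1.0]]
ft_force: [0.8, -0.6, 0.8]
grip_width: 0.0798
grasp_force: 0.0
```

```bash
python3 - <<'E'
from h import *
go('cell',.005)
E
```

```text
t 8.0 ee [0.5978 0.3171 0.0584] q [ 0.3742  0.461   1.3935 -0.0005  1.2867 -0.8059] units [0.0132 0.0087 0.2668] w 0.07976830346333015 gf 0.0 [ 0.7558 -0.5624  0.7592]
```

>>> servo_tool(
  series=[0.01, 0.007, 0.15, 0, 0, 0, 0.01, 0.007, 0.26, 0, 0, 0, 0.01, 0.007, 0.26, 0, 0, 0, 0.01, 0.007, 0.26, 0, 0, 0],
)

```text
time: 8.5
ee_pos: [0.5965, 0.3204, 0.0076]
ee_rot: [[-0.925, 0.38, 0.002], [0.38, 0.925, 0.001], [-0.002, 0.001, -1.0]]
ft_force: [-0.4, 0.1, -0.0]
grip_width: 0.0802
grasp_force: 0.0
```

>>> servo_tool(
  series=[0, 0, 0, 0, 0, 0, 0, 0, 0, 0, 0, 0, 0, 0, 0, 0, 0, 0, 0, 0, 0, 0, 0, 0],
  grip=50,
  force=30,
)

```text
time: 9.0
ee_pos: [0.596, 0.321, 0.0072]
ee_rot: [[-0.925, 0.379, 0.002], [0.379, 0.925, 0.0], [-0.002, 0.001, -1.0]]
ft_force: [-0.3, -3.1, 7.6]
grip_width: 0.0577
grasp_force: 31.1
```

>>> servo_tool(
  series=[0, 0, -0.25, 0, 0, 0, 0, 0, -0.5, 0, 0, 0, 0, 0, -0.5, 0, 0, 0, 0, 0, -0.5, 0, 0, 0],
)

```text
time: 9.5
ee_pos: [0.5951, 0.3209, 0.1053]
ee_rot: [[-0.925, 0.379, -0.0], [0.379, 0.925, -0.0], [0.0, -0.0, -1.0]]
ft_force: [-0.1, 0.5, -1.5]
grip_width: 0.0574
grasp_force: 34.3
```

```bash
python3 - <<'E'
from h import *
go((.6039,-.2907),.11)
p,d=capture('scene');cv2.imwrite('pics/a2.png',cv2.resize(p[80:280,300:560,::-1],None,fx=2,fy=2))
E
```

```text
t 9.5 ee [0.5951 0.3209 0.1053] q [ 0.3808  0.4235  1.347  -0.0001  1.3715 -0.8013] units [-1.1998 -2.8134 -0.0226] w 0.057431304294638746 gf 34.25777144031599 [-0.1194  0.4816 -1.5296]
```

View pics/a2.png

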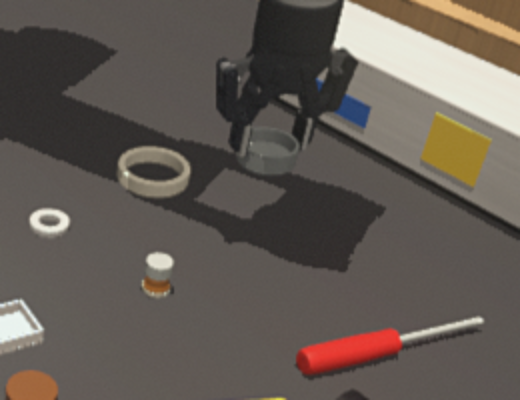

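The cell is held level at crop pixel (270,150), and the tape roll and vial are untouched. I'll carry it back to the base.

>>> servo_tool(
  series=[-0.4, -0.938, -0.1, 0, 0, 0, -0.4, -0.938, -0.1, 0, 0, 0, -0.4, -0.938, -0.1, 0, 0, 0, -0.4, -0.938, -0.1, 0, 0, 0, -0.4, -0.938, -0.1, 0, 0, 0],
)

```text
time: 10.18
ee_pos: [0.5981, 0.1163, 0.1248]
ee_rot: [[-0.925, 0.381, -0.001], [0.381, 0.925, -0.0], [0.001, -0.001, -1.0]]
ft_force: [-0.5, 0.9, -1.5]
grip_width: 0.0574
grasp_force: 34.2
```

>>> servo_tool(
  series=[-0.4, -0.938, 0, 0, 0, 0, -0.4, -0.938, 0, 0, 0, 0, -0.4, -0.938, 0, 0, 0, 0, -0.4, -0.938, 0, 0, 0, 0, -0.4, -0.938, 0, 0, 0, 0],
)

```text
time: 10.8
ee_pos: [0.6013, -0.0863, 0.1249]
ee_rot: [[-0.925, 0.38, -0.001], [0.38, 0.925, 0.001], [0.001, 0.0, -1.0]]
ft_force: [-0.1, 0.4, -0.7]
grip_width: 0.0575
grasp_force: 34.2
```

>>> servo_tool(
  series=[-0.4, -0.938, 0, 0, 0, 0, -0.4, -0.938, 0, 0, 0, 0, -0.4, -0.938, 0, 0, 0, 0, -0.4, -0.938, 0, 0, 0, 0, -0.4, -0.938, 0.1, 0, 0, 0, -0.4, -0.938, 0.1, 0, 0, 0, -0.4, -0.938, 0.1, 0, 0, 0],
)

```text
time: 11.68
ee_pos: [0.6045, -0.289, 0.1057]
ee_rot: [[-0.926, 0.377, -0.0], [0.377, 0.926, 0.0], [0.0, 0.0, -1.0]]
ft_force: [-0.2, -0.2, -0.9]
grip_width: 0.0579
grasp_force: 34.2
```

```bash
python3 - <<'E'
from h import *
go((.6039,-.2907),.044)
E
```

```text
t 11.675 ee [ 0.6045 -0.289   0.1057] q [-0.5608  0.4111  1.3637  0.0001  1.3673 -1.7447] units [-0.0008 -0.0092  0.3084] w 0.05792435434294259 gf 34.201902172062546 [-0.2163 -0.2397 -0.8849]
```

>>> servo_tool(
  series=[0, -0.008, 0.2, 0, 0, 0, 0, -0.008, 0.28, 0, 0, 0, 0, -0.008, 0.3, 0, 0, 0, 0, -0.008, 0.308, 0, 0, 0, 0, -0.008, 0.308, 0, 0, 0],
)

```text
time: 12.3
ee_pos: [0.6039, -0.2924, 0.0452]
ee_rot: [[-0.925, 0.379, 0.001], [0.379, 0.925, -0.001], [-0.001, -0.0, -1.0]]
ft_force: [1.2, 0.5, -0.9]
grip_width: 0.0573
grasp_force: 34.2
```

>>> servo_tool(
  series=[0, 0, 0.004, 0, 0, 0, 0, 0, 0.007, 0, 0, 0, 0, 0, 0.007, 0, 0, 0],
)

```text
time: 12.68
ee_pos: [0.6038, -0.2925, 0.0442]
ee_rot: [[-0.925, 0.379, 0.001], [0.379, 0.925, -0.001], [-0.002, -0.0, -1.0]]
ft_force: [-3.8, 1.8, 9.9]
grip_width: 0.0575
grasp_force: 35.4
```

>>> servo_tool(
  series=[0, 0, 0, 0, 0, 0, 0, 0, 0, 0, 0, 0, 0, 0, -0.1, 0, 0, 0, 0, 0, -0.3, 0, 0, 0, 0, 0, -0.4, 0, 0, 0, 0, 0, -0.4, 0, 0, 0],
  grip=76,
)

```text
time: 13.42
ee_pos: [0.6041, -0.2926, 0.1249]
ee_rot: [[-0.925, 0.379, 0.003], [0.379, 0.925, -0.002], [-0.003, -0.001, -1.0]]
ft_force: [-0.6, -0.0, -0.1]
grip_width: 0.0762
grasp_force: 0.0
```

```bash
python3 - <<'E'
from h import *
go('lens',.125)
E
```

```text
t 13.425 ee [ 0.6041 -0.2926  0.1249] q [-0.5656  0.3983  1.3413 -0.0001  1.3988 -1.7477] units [ 0.6736 -0.518  -0.0022] w 0.07622066512949995 gf 0.0 [-0.6088 -0.0357 -0.145 ]
```

Going to the lens; once clear, I'll check the cell and re-measure the lens.

>>> servo_tool(
  series=[0.67, -0.518, 0, 0, 0, 0, 0.67, -0.518, 0, 0, 0, 0, 0.67, -0.518, 0, 0, 0, 0, 0.67, -0.518, 0, 0, 0, 0, 0.67, -0.518, 0, 0, 0, 0],
  grip=65,
)

```text
time: 14.05
ee_pos: [0.4403, -0.3372, 0.1223]
ee_rot: [[-0.925, 0.379, -0.0], [0.379, 0.925, 0.0], [0.0, 0.0, -1.0]]
ft_force: [0.1, 0.3, 0.2]
grip_width: 0.0651
grasp_force: 0.0
```

```bash
python3 - <<'E'
from h import *
go('lens',.021)
for n in('scene','top'):
    p,d=capture(n);P=cloud(n,d);x,y=T['base'];R=np.hypot(P[...,0]-x,P[...,1]-y)
    m=((d>0)&(R<.06)&(abs(P[...,2]-.058)<.004)).astype(np.uint8)
    z=np.median(P[m>0][:,2])
    c=np.concatenate([q[:,0] for q in cv2.findContours(m,cv2.RETR_EXTERNAL,cv2.CHAIN_APPROX_NONE)[0]])
    c=cv2.convexHull(c)[:,0]
    Q=np.array([plane(n,q,z)[:2] for q in c],np.float32)
    print(n,z,len(c),cv2.fitEllipse(Q*1000),cv2.minEnclosingCircle(Q*1000))
    fl=P[(d>0)&(R<.018)];print('floor',np.median(fl,0))
    if n=='scene': cv2.imwrite('pics/a3.png',cv2.resize(p[200:360,60:280,::-1],None,fx=3,fy=3))
E
```

```text
t 14.05 ee [ 0.4403 -0.3372  0.1223] q [-0.7925  0.1699  1.6395  0.0001  1.3327 -1.9741] units [-0.     -0.0014  0.5063] w 0.06514016962623491 gf 0.0 [0.083  0.2822 0.2389]
scene 0.05697458787207765 19 ((605.3215942382812, -292.49700927734375), (59.17477035522461, 61.85491943359375), 76.09878540039062) ((605.2747802734375, -292.8588562011719), 30.990079879760742)
floor [ 0.6015 -0.2915  0.0418]
top 0.05789390453602794 20 ((604.302734375, -291.0373840332031), (58.70399856567383, 60.42155456542969), 33.890892028808594) ((604.4392700195312, -290.7717590332031), 30.376352310180664)
floor [ 0.604  -0.2923  0.0425]
```

View pics/a3.png

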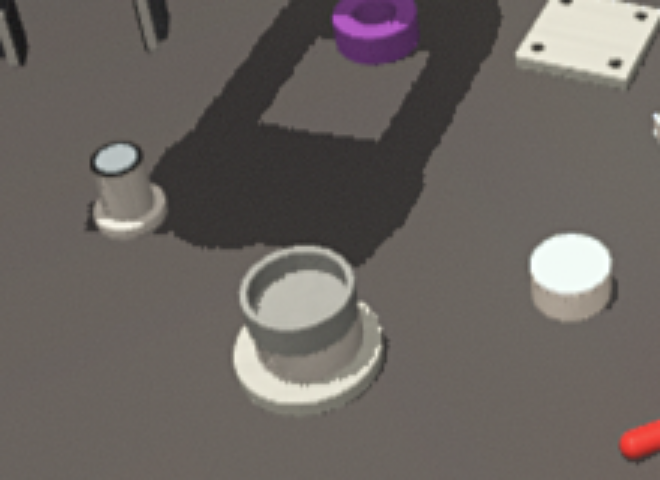

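The cell sits flat and centred on the riser, at crop pixel (300,295), and its rim height checks out. Next I'll grasp the lens by its tube.

>>> servo_tool(
  series=[0, 0, 0.25, 0, 0, 0, 0, 0, 0.4, 0, 0, 0, 0, 0, 0.5, 0, 0, 0, 0, 0, 0.5, 0, 0, 0, 0, 0, 0.5, 0, 0, 0],
)

```text
time: 14.78
ee_pos: [0.4409, -0.3374, 0.0234]
ee_rot: [[-0.926, 0.378, 0.0], [0.378, 0.926, -0.001], [-0.001, -0.0, -1.0]]
ft_force: [1.2, 0.3, 1.5]
grip_width: 0.0648
grasp_force: 0.0
```

>>> servo_tool(
  series=[0, 0, 0, 0, 0, 0, 0, 0, 0, 0, 0, 0, 0, 0, 0, 0, 0, 0, 0, 0, 0, 0, 0, 0, 0, 0, 0, 0, 0, 0],
  grip=20,
)

```text
time: 15.4
ee_pos: [0.4405, -0.3376, 0.0236]
ee_rot: [[-0.925, 0.379, 0.001], [0.379, 0.925, -0.001], [-0.001, -0.001, -1.0]]
ft_force: [-1.2, 1.9, 6.6]
grip_width: 0.029
grasp_force: 29.3
```

>>> servo_tool(
  series=[0, 0, -0.2, 0, 0, 0, 0, 0, -0.4, 0, 0, 0, 0, 0, -0.6, 0, 0, 0, 0, 0, -0.6, 0, 0, 0, 0, 0, -0.6, 0, 0, 0],
)

```text
time: 16.02
ee_pos: [0.44, -0.3371, 0.1423]
ee_rot: [[-0.925, 0.379, -0.0], [0.379, 0.925, 0.0], [0.0, 0.0, -1.0]]
ft_force: [0.3, 0.2, -1.1]
grip_width: 0.0289
grasp_force: 30.0
```

```bash
python3 - <<'E'
from h import *
go((.6048,-.2918),.14)
p,d=capture('scene');cv2.imwrite('pics/a4.png',cv2.resize(p[160:320,40:260,::-1],None,fx=3,fy=3))
E
```

```text
t 16.025 ee [ 0.44   -0.3371  0.1423] q [-0.7927  0.1543  1.6154 -0.0001  1.3723 -1.9746] units [-0.6766  0.522   0.0111] w 0.02892333821382846 gf 30.00814374536276 [ 0.2756  0.1559 -1.141 ]
```

View pics/a4.png

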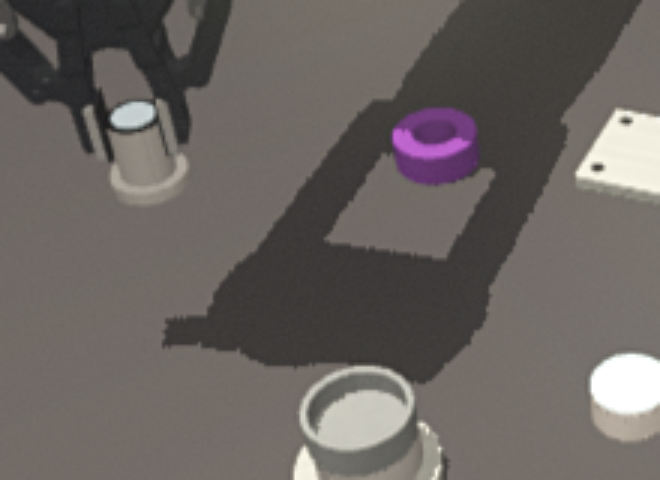

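The lens is held upright at crop pixel (145,150). I'll carry it over the cell.

>>> servo_tool(
  series=[-0.3, 0.24, 0, 0, 0, 0, -0.6, 0.46, 0, 0, 0, 0, -0.675, 0.522, 0, 0, 0, 0, -0.675, 0.522, 0, 0, 0, 0, -0.675, 0.522, 0.15, 0, 0, 0, -0.675, 0.522, 0.2, 0, 0, 0, -0.675, 0.522, 0.2, 0, 0, 0, -0.675, 0.522, 0.2, 0, 0, 0],
)

```text
time: 17.08
ee_pos: [0.6047, -0.2923, 0.1037]
ee_rot: [[-0.925, 0.379, 0.001], [0.379, 0.925, -0.001], [-0.001, -0.0, -1.0]]
ft_force: [-0.3, 0.2, -1.0]
grip_width: 0.0291
grasp_force: 30.1
```

```bash
python3 - <<'E'
from h import *
go((.6048,-.2918),.0666)
p,d=capture('scene');cv2.imwrite('pics/a5.png',cv2.resize(p[200:360,60:280,::-1],None,fx=3,fy=3))
E
```

```text
t 17.075 ee [ 0.6047 -0.2923  0.1037] q [-0.5648  0.4149  1.3625 -0.0001  1.3631 -1.7463] units [0.0009 0.0025 0.1857] w 0.0291162788544726 gf 30.09024638682604 [-0.3251  0.1872 -0.9587]
```

View pics/a5.png

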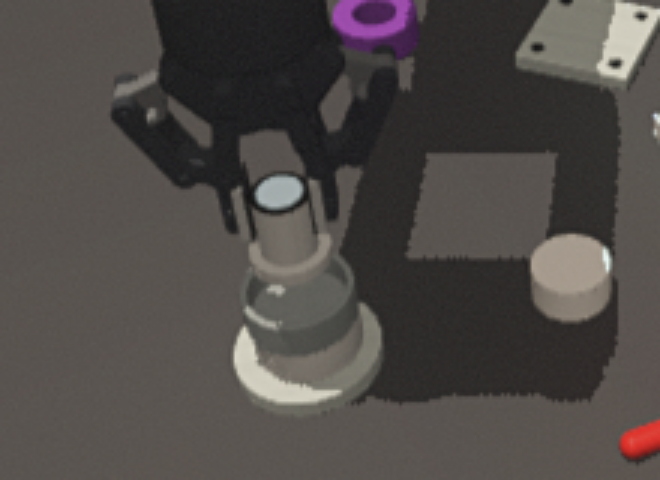

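The flange at (291,255) lines up with the cell's axis at (300,290) and the base at (308,350). Lowering gently.

>>> servo_tool(
  series=[0, 0.002, 0.07, 0, 0, 0, 0, 0.002, 0.13, 0, 0, 0, 0, 0.002, 0.165, 0, 0, 0, 0, 0.002, 0.177, 0, 0, 0, 0, 0.002, 0.18, 0, 0, 0, 0, 0.002, 0.18, 0, 0, 0],
)

```text
time: 17.88
ee_pos: [0.605, -0.2916, 0.067]
ee_rot: [[-0.925, 0.379, 0.0], [0.379, 0.925, -0.0], [-0.0, -0.0, -1.0]]
ft_force: [-1.1, -0.0, -1.4]
grip_width: 0.0289
grasp_force: 30.2
```

>>> servo_tool(
  series=[0, 0, 0.003, 0, 0, 0, 0, 0, 0.005, 0, 0, 0, 0, 0, 0.005, 0, 0, 0],
)

```text
time: 18.25
ee_pos: [0.6051, -0.2916, 0.0666]
ee_rot: [[-0.925, 0.379, 0.001], [0.379, 0.925, -0.001], [-0.001, -0.0, -1.0]]
ft_force: [-1.7, 0.7, 5.8]
grip_width: 0.0288
grasp_force: 30.9
```

>>> servo_tool(
  series=[0, 0, 0, 0, 0, 0, 0, 0, 0, 0, 0, 0, 0, 0, -0.05, 0, 0, 0, 0, 0, -0.25, 0, 0, 0, 0, 0, -0.5, 0, 0, 0, 0, 0, -0.5, 0, 0, 0],
  grip=65,
)

```text
time: 19.0
ee_pos: [0.6062, -0.2923, 0.171]
ee_rot: [[-0.925, 0.379, 0.006], [0.379, 0.925, -0.004], [-0.007, -0.001, -1.0]]
ft_force: [-1.2, -0.3, -0.4]
grip_width: 0.065
grasp_force: 0.0
```

```bash
python3 - <<'E'
from h import *
go('cap',.14)
E
```

```text
t 19.0 ee [ 0.6062 -0.2923  0.171 ] q [-0.5636  0.3736  1.2803 -0.0001  1.4803 -1.7456] units [0.1241 0.7392 0.1531] w 0.06502611024869594 gf 0.0 [-1.1579 -0.2682 -0.3533]
```

>>> servo_tool(
  series=[0.116, 0.739, 0, 0, 0, 0, 0.116, 0.739, 0, 0, 0, 0, 0.116, 0.739, 0.2, 0, 0, 0, 0.116, 0.739, 0.5, 0, 0, 0, 0.116, 0.739, 0.5, 0, 0, 0, 0.116, 0.739, 0.5, 0, 0, 0],
)

```text
time: 19.75
ee_pos: [0.6402, -0.1466, 0.0679]
ee_rot: [[-0.925, 0.379, 0.002], [0.379, 0.925, -0.001], [-0.002, -0.0, -1.0]]
ft_force: [-0.7, 0.4, -0.5]
grip_width: 0.0648
grasp_force: 0.0
```

```bash
python3 - <<'E'
from h import *
go('cap',.006)
for n in('scene','top'):
    p,d=capture(n);P=cloud(n,d);x,y=T['base'];R=np.hypot(P[...,0]-x,P[...,1]-y)
    m=((d>0)&(R<.04)&(abs(P[...,2]-.088)<.005)).astype(np.uint8)
    z=np.median(P[m>0][:,2])
    c=max(cv2.findContours(m,cv2.RETR_EXTERNAL,cv2.CHAIN_APPROX_NONE)[0],key=len)[:,0]
    Q=np.array([plane(n,q,z)[:2] for q in c],np.float32)
    print(n,z,cv2.fitEllipse(Q*1000))
    if n=='scene': cv2.imwrite('pics/a6.png',cv2.resize(p[200:360,60:280,::-1],None,fx=3,fy=3))
E
```

```text
t 19.75 ee [ 0.6402 -0.1466  0.0679] q [-0.3422  0.4135  1.4411 -0.0001  1.2852 -1.5238] units [0.0044 0.0004 0.3095] w 0.06480108967461023 gf 0.0 [-0.7242  0.3804 -0.4587]
scene 0.08783956776635188 ((605.8426513671875, -291.4264831542969), (29.181442260742188, 32.81147766113281), 70.2139663696289)
top 0.08913398779624926 ((603.4413452148438, -288.96795654296875), (27.721656799316406, 30.387527465820312), 63.08387756347656)
```

View pics/a6.png

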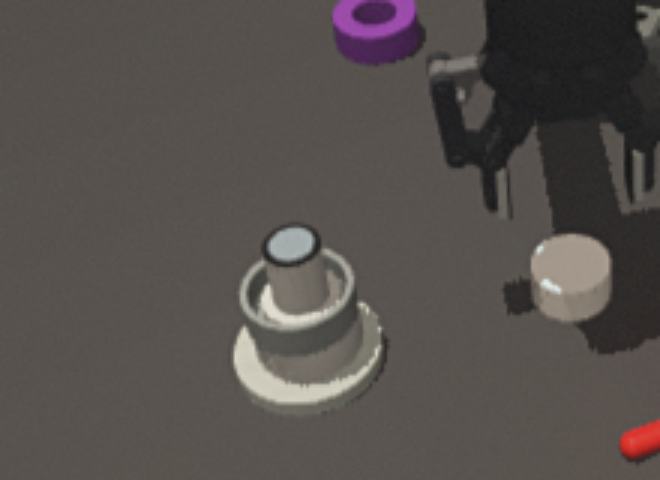

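The lens stands upright in the cell, with its top at crop pixel (292,245), z about 0.0885 and centre (.6046, -.2902). Next is the cap.

>>> servo_tool(
  series=[0.003, 0, 0.2, 0, 0, 0, 0.003, 0, 0.305, 0, 0, 0, 0.003, 0, 0.305, 0, 0, 0, 0.003, 0, 0.305, 0, 0, 0],
)

```text
time: 20.35
ee_pos: [0.6396, -0.146, 0.0062]
ee_rot: [[-0.925, 0.379, 0.002], [0.379, 0.925, -0.001], [-0.002, -0.0, -1.0]]
ft_force: [0.5, -0.6, 0.2]
grip_width: 0.0652
grasp_force: 0.0
```

>>> servo_tool(
  series=[0, 0, 0, 0, 0, 0, 0, 0, 0, 0, 0, 0, 0, 0, 0, 0, 0, 0, 0, 0, 0, 0, 0, 0],
  grip=38,
  force=25,
)

```text
time: 20.85
ee_pos: [0.6395, -0.1459, 0.0062]
ee_rot: [[-0.925, 0.379, 0.002], [0.379, 0.925, -0.001], [-0.002, -0.0, -1.0]]
ft_force: [-2.2, 0.8, 7.1]
grip_width: 0.0451
grasp_force: 24.6
```

>>> servo_tool(
  series=[0, 0, -0.3, 0, 0, 0, 0, 0, -0.6, 0, 0, 0, 0, 0, -0.7, 0, 0, 0, 0, 0, -0.7, 0, 0, 0, 0, 0, -0.7, 0, 0, 0],
)

```text
time: 21.48
ee_pos: [0.6383, -0.1455, 0.143]
ee_rot: [[-0.925, 0.379, -0.002], [0.379, 0.925, 0.001], [0.002, -0.0, -1.0]]
ft_force: [-0.3, 0.5, -0.1]
grip_width: 0.0451
grasp_force: 26.3
```

```bash
python3 - <<'E'
from h import *
go((.6046,-.2907),.14)
E
```

```text
t 21.475 ee [ 0.6383 -0.1455  0.143 ] q [-0.3417  0.3571  1.36   -0.0001  1.4267 -1.5236] units [-0.1195 -0.7357  0.0147] w 0.04512510354980446 gf 26.256201714277267 [-0.3076  0.4543 -0.0908]
```

>>> servo_tool(
  series=[-0.06, -0.37, 0, 0, 0, 0, -0.1, -0.6, 0, 0, 0, 0, -0.115, -0.736, 0, 0, 0, 0, -0.115, -0.736, 0, 0, 0, 0, -0.115, -0.736, 0.15, 0, 0, 0, -0.115, -0.736, 0.15, 0, 0, 0, -0.115, -0.736, 0.15, 0, 0, 0],
)

```text
time: 22.35
ee_pos: [0.6046, -0.29, 0.115]
ee_rot: [[-0.926, 0.378, -0.0], [0.378, 0.926, 0.0], [0.0, 0.0, -1.0]]
ft_force: [0.0, -0.0, 0.6]
grip_width: 0.045
grasp_force: 26.3
```

```bash
python3 - <<'E'
from h import *
go((.6046,-.2907),.0752)
p,d=capture('scene');cv2.imwrite('pics/a7.png',cv2.resize(p[200:360,60:280,::-1],None,fx=3,fy=3))
E
```

```text
t 22.35 ee [ 0.6046 -0.29    0.115 ] q [-0.562   0.4057  1.3516 -0.      1.3846 -1.7447] units [-0.0012 -0.0032  0.1992] w 0.04501522437235017 gf 26.252114893868566 [ 0.031  -0.0353  0.5608]
```

View pics/a7.png

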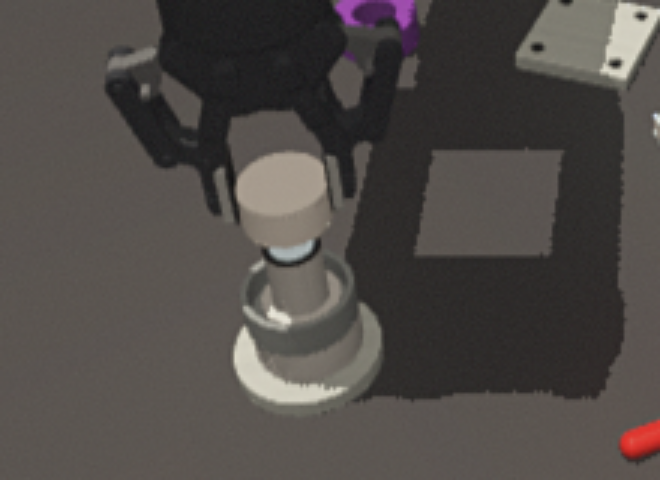

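The cap is level above the lens. Its top is at (283,180) and the lens top at (292,245), so it follows the stack axis. Lowering.

>>> servo_tool(
  series=[0, -0.002, 0.08, 0, 0, 0, 0, -0.002, 0.15, 0, 0, 0, 0, -0.002, 0.185, 0, 0, 0, 0, -0.002, 0.193, 0, 0, 0, 0, -0.002, 0.193, 0, 0, 0, 0, -0.002, 0.193, 0, 0, 0],
)

```text
time: 23.15
ee_pos: [0.6043, -0.2911, 0.0765]
ee_rot: [[-0.925, 0.379, 0.0], [0.379, 0.925, -0.0], [-0.001, -0.0, -1.0]]
ft_force: [-0.3, -0.3, -0.2]
grip_width: 0.0456
grasp_force: 26.3
```

>>> servo_tool(
  series=[0, 0, 0.004, 0, 0, 0, 0, 0, 0.008, 0, 0, 0, 0, 0, 0.008, 0, 0, 0],
)

```text
time: 23.52
ee_pos: [0.6044, -0.2911, 0.0753]
ee_rot: [[-0.925, 0.379, 0.001], [0.379, 0.925, -0.001], [-0.001, -0.0, -1.0]]
ft_force: [-2.0, 1.3, 7.5]
grip_width: 0.0454
grasp_force: 26.8
```

>>> servo_tool(
  series=[0, 0, 0, 0, 0, 0, 0, 0, 0, 0, 0, 0, 0, 0, -0.05, 0, 0, 0, 0, 0, -0.25, 0, 0, 0, 0, 0, -0.5, 0, 0, 0, 0.5, 0.4, -0.5, 0, 0, 0, 0.8, 0.4, -0.5, 0, 0, 0, 0.8, 0.4, -0.5, 0, 0, 0, 0.8, 0.4, -0.5, 0, 0, 0],
  grip=70,
)

```text
time: 24.65
ee_pos: [0.4846, -0.1543, 0.1758]
ee_rot: [[-0.926, 0.378, 0.001], [0.378, 0.926, -0.0], [-0.001, -0.0, -1.0]]
ft_force: [0.9, -0.2, 0.9]
grip_width: 0.0698
grasp_force: 0.0
```

```bash
python3 - <<'E'
from h import *
go('cap',.15)
for n in('scene','top'):
    p,d=capture(n);P=cloud(n,d);x,y=T['base'];R=np.hypot(P[...,0]-x,P[...,1]-y)
    m=((d>0)&(R<.04)&(abs(P[...,2]-.093)<.005)).astype(np.uint8)
    z=np.median(P[m>0][:,2])
    c=max(cv2.findContours(m,cv2.RETR_EXTERNAL,cv2.CHAIN_APPROX_NONE)[0],key=len)[:,0]
    Q=np.array([plane(n,q,z)[:2] for q in c],np.float32)
    print(n,z,cv2.fitEllipse(Q*1000))
    if n=='scene': cv2.imwrite('pics/a8.png',cv2.resize(p[200:360,60:280,::-1],None,fx=3,fy=3))
E
```

```text
t 24.65 ee [ 0.4846 -0.1543  0.1758] q [-0.4598  0.0369  1.674   0.      1.4295 -1.6433] units [-0.7018  0.3298  0.1298] w 0.06979797876214555 gf 0.0 [ 0.8615 -0.2466  0.8856]
scene 0.09160554223439843 ((606.0491943359375, -291.0107116699219), (44.4727897644043, 47.40245819091797), 81.5045394897461)
  return _methods._mean(a, axis=axis, dtype=dtype,
  ret = ret.dtype.type(ret / rcount)
Traceback (most recent call last):
ValueError: max() iterable argument is empty
```

View pics/a8.png

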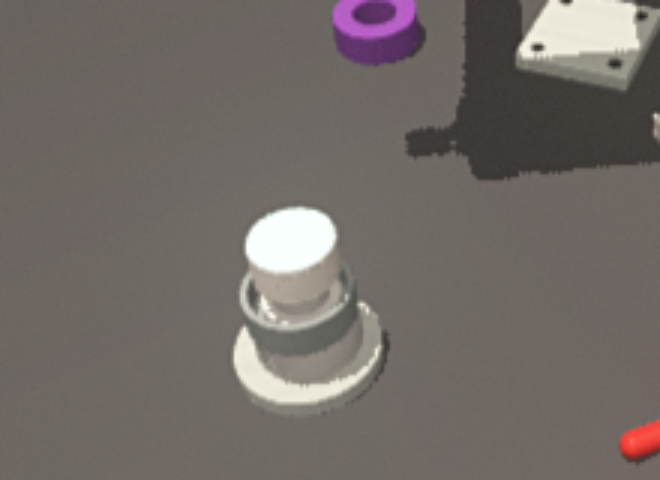

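The cap sits level on the lens with its top at (291,240). Its top height is about 0.092 m by the scene camera, which reads roughly 1 mm low, against 0.093 expected. The arm hides it in the top view.

```bash
python3 -c "
from bench import *
print(hand_in())"
```

```text
the job is handed in; nothing more can be done
None
```

The lens stand is built in the order asked (riser, cell, lens holder, cap), with each part checked level and seated by camera, and the job was handed in at about 25 s; the hand-in returned no verdict.

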